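Shut the filter and hold the food-waste caddy open

ROBOT

A 6-joint arm with a two-finger parallel gripper is mounted at the origin on a cart in front of the work surface, level with it; the furniture and walls round the work are solid. World frame = base frame: x ahead of the robot, y to its left, z up, the work surface at z = 0. Lengths are in m, angles in rad, forces in N, time in s.
With the tool pointing down it reaches from about 0.375 to 0.75 m from the base axis. Payload 9 kg.
Tool frame: the origin (TCP) lies at the very end of the fingers, on their centre line; the grasp point (between the pads) lies 19 mm behind it; z points along the fingers, y is the line along which they close (so a half turn about z gives the same grasp; the last joint's range is limited). The gripper opens to 85 mm and grips with 20 to 120 N. Pads are 22 mm wide; open, the fingers measure 114 mm over their backs; the gripper's body (76 mm by 85 mm) begins 54 mm behind the grasp point. The pads swing forward as they close: fully open they stand 13 mm farther back than shut.
Start: joints at [-1.34, 0.104, 0.097, 1.564, 0, 1.353], TCP at [0.26, -0.541, 0.231] pointing down, gripper open.
Joint ranges: [-2.99, 2.99], [-0.84, 1.86], [-1.1, 1.16], [-1.84, 2.11], [-1.51, 1.56], [-3.14, 3.14]. Speed limits (rad/s): [2.22, 2.22, 2.57, 3.14, 3.14, 3.14].

INTERFACE

Orientations are given as a 3x3 rotation matrix whose columns are the frame's x, y, z axes.
In Python, from station import robot, viewer gives the robot as it stands.
- The arm moves only by the shell command python3 -m crank 'ROWS' [OPENING]. ROWS is JSON, a list of rows, each a list of 4 numbers: the shift along the tool's x, y, z in mm, then the turn about the tool's z in rad. A call has 1 to 8 rows; each row is the pose to reach, as a shift and turn from the pose commanded when the call began, along the tool's axes at that moment; what a row does not reach only later rows make up. A row lasts 1/10 s, in which the tool goes at most 50 mm and 8.59 degrees, less where a joint would pass 70% of its speed; a pose out of reach is approached as far as the arm can. A call with a gripper value outside its range is refused whole. OPENING is the opening, from 0 (shut) to 1 (fully open), set as the call begins (- or left out, the last holds). The fingers move at their own pace and stop on an object; the grip force is fixed at half the most. Time passes only in rows, so rows that repeat a pose let the fingers close. It gives the time, the measured TCP pose, the force, the opening and the grip force at its end, in the units of the state.
- robot.sense(): the state, without advancing time (a new reading comes with each control period).
- viewer.read_camera(name): name is "side" or "top"; returns (picture, depth): 384x512x3 uint8, red, green, blue; 384x512 float32, m along the optical axis (not along the pixel's ray), 0 where there is no reading.
- viewer.camera_params(name): a dict with "fx", "fy", "cx", "cy" (pixels), "dist_coeffs" ([k1, k2, p1, p2, k3] as OpenCV has them; the pictures are not rectified), "pose" (4x4, takes a point from camera to world coordinates). Camera axes: x right, y up, looking along -z (the intrinsics and any distortion apply to the point x, -y, -z); pixel columns grow to the right and rows downward; lengths in m; the calibration is good to about 2 mm. A picture is of the moment at which its call begins. camera_params takes no time and is no camera call.
- robot.close_job(): hands the job in; it is judged then, once.
The state is a dict: "time_s": time; "joint_positions": joint angles; "joint_velocities": joint speeds; "effort": joint torques, N m; "tcp_pos": TCP position; "eef_rot": TCP orientation; "ft_force": force on the tool from outside, world axes, zero at the start; "moment": the same for the moment, N m; "width": finger opening in m; "finger_force": force on a finger pad.
Only numpy, scipy, OpenCV 4.12 (cv2) and the standard library are available. Lean on these libraries where they do the work, as an engineer would, in place of code of your own. Each camera call takes 0.05 s, during which the arm holds its last target. There are 200 camera calls.

TASK

Peelings are about to be scraped into the food-waste caddy. Slide the vent cover on its lid fully home over the charcoal filter, so that the filter cannot drop out when the lid tips; then lift the lid by its bar pull to 60 degrees from closed and hold it there, since it falls shut if let go. Finish while the gripper is still holding the lid still by the bar, and leave the things round the caddy where they are.

Things in the scene. Friction and masses are not known exactly. Their poses are not given: they have to be found in the camera images.
- caddy: the food-waste caddy, a brushed-steel box 200 deep (x) x 230 wide (y) x 122 mm high with a lid, standing firmly (it does not shift). Origin: centre of its underside on the worktop; x points from its front (bar pull side) to its hinge side, y to its left seen from the front, z up
- caddy_lid (a joint): opening angle of the lid, rad: 0 shut (level), 1.4 its stop; 1.047 is 60 degrees. The lid is a 10 mm steel plate, 206 x 236 mm, hinged along the caddy's back edge; its top face is 134 mm above the worktop when shut. 0.5 to 1 kg with its fittings; it falls shut from every angle unless held
- lid_hinge (a point): middle of the lid's hinge axis, at the caddy's back edge: 104 mm along caddy x from the caddy's origin, 124 mm above the worktop. The axis runs along caddy y; the bar pull rises and moves back about it
- bar_mid (a point): middle of the lid's bar pull, on the axis of the bar: round, dark steel, 12 mm thick, 104 mm long along caddy y, 40 mm ahead of the lid's front edge on two 10 mm posts 90 mm apart (34 mm clear behind the bar). Shut: 129 mm above the worktop. At angle a it lies 250 cos a - 5 sin a ahead of the hinge axis and 250 sin a + 5 cos a above it (mm)
- filter_cover (a joint): travel of the sliding vent cover, m: 0 fully open (at caddy left, +y), 0.086 fully home over the filter (at caddy right, -y). It starts at 0 to 0.03, stays where it is left and needs about 2 N to slide
- cover_tab (a point): centre of the upright finger tab in the middle of the vent cover (slotted steel plate 83 x 82 x 3 mm between two dark rails on the lid). Tab: 34 mm long along caddy x, 10 thick along caddy y (the slide direction), 18 high; the point is 9 mm above the plate, 157.5 mm above the worktop with the lid shut. It sits at caddy x = 0, y = 43 mm minus the travel
- filter_mid (a point): centre of the charcoal filter, a loose flat ribbed cassette 68 x 70 x 8 mm lying in the compartment on the right half of the lid (middle of the compartment: caddy x = 0, y = -43 mm). It has about 4 mm of play each way; the cover passes 3 mm above it
- lemon: a lemon, 71 x 53 x 51 mm, on the worktop left of the caddy; leave it. Origin: its underside
- food_tin: a low food tin, 75 mm wide, 58 mm high, on the worktop left of the caddy; leave it. Origin: centre of its underside
- garlic: a garlic bulb, 56 mm, on the worktop right of the caddy; leave it. Origin: its underside
- peeler: a peeler, 170 x 25 x 18 mm, on the worktop right of the caddy; leave it. Origin: its underside

How it is judged:
On the way, in this order (a step that is already met when the one before it is completed fails the run):
1. the vent cover is fully home over the filter (within 5 mm) and the lid is down (value of joint filter_cover above 0.081 m and value of joint caddy_lid below 0.1 rad), for 0.2 s.
2. the lid is held by the bar at 60 degrees, within 6 degrees (value of joint caddy_lid between 0.942 and 1.152 rad and contact force between the fingers and bar_pull above 0.5 N), for 0.3 s.
At the end, for the whole second after the job is handed in: The lid stands still at 60 degrees (within 6), carried by the fingers on its bar pull; the vent cover is home to within 5 mm and the filter lies in its compartment under it (all of step 2 and velocity of joint caddy_lid between -0.05 and 0.05 rad/s and value of joint filter_cover above 0.081 m and z of filter_mid in the frame of cover_tab below -0.008 m and distance between filter_mid and cover_tab below 0.035 m); the arm keeps its last pose, push and grip.
It fails at once if the lid was lifted (over 10 degrees) while the filter was not fully covered (value of joint caddy_lid above 0.175 rad and value of joint filter_cover below 0.076 m).
It fails at once if a thing beside the caddy was moved by more than 3 cm (distance of any of lemon, food_tin, garlic, peeler from where it was at the start of the episode above 0.03 m).
It also fails if it takes over 51 s, if anything falls off the work surface, if the arm or the gripper's body presses on something with over 40 N, if the wrist force passes 120 N, or if a joint passes its speed limit or range.

## Working session

There is one attempt and no reset: what is moved stays moved. The work goes in short steps, Python scripts to look and compute and a shell command to move; the robot and the scene stay as the last step left them, time stands still between calls to the robot, and variables do not carry over. Pictures are saved under pics/ and viewed, at most 10 in all, crops included, and the job is handed in when it is done.

```bash
mkdir -p pics; ls
python3 - <<'E'
from station import robot, viewer
import cv2,numpy as np
ims=[]
for n in("top","side"):
    p,d=viewer.read_camera(n); np.savez(f"{n}0.npz",p=p,d=d); cv2.imwrite(f"pics/{n}0.png",p[:,:,::-1])
    c=viewer.camera_params(n); print(n,c)
print(robot.sense())
E
```

```text
pics
top {'fx': 394.7998706415793, 'fy': 394.7998706415793, 'cx': 257.0369967797961, 'cy': 193.05061488565752, 'dist_coeffs': array([-0.08876554,  0.        ,  0.        ,  0.        ,  0.        ]), 'pose': array([[ 3.60005072e-04,  9.95556042e-01, -9.41702617e-02,
         4.88957220e-01],
       [-9.99906616e-01,  1.64485721e-03,  1.35666617e-02,
        -7.26738547e-03],
       [ 1.36612686e-02,  9.41565836e-02,  9.95463665e-01,
         1.15045297e+00],
       [ 0.00000000e+00,  0.00000000e+00,  0.00000000e+00,
         1.00000000e+00]])}
side {'fx': 351.1170487010956, 'fy': 351.1170487010956, 'cx': 263.7591883915439, 'cy': 199.74178526253849, 'dist_coeffs': array([-0.06458548,  0.        ,  0.        ,  0.        ,  0.        ]), 'pose': array([[ 0.94747427, -0.21275393,  0.23880592,  0.77458557],
       [ 0.31978853,  0.61787116, -0.71831088, -0.60168705],
       [ 0.00527217,  0.75694847,  0.6534533 ,  0.67237949],
       [ 0.        ,  0.        ,  0.        ,  1.        ]])}
{'time_s': 0.1, 'joint_positions': array([-1.33968614e+00,  1.04643150e-01,  9.65633949e-02,  1.56388498e+00,
        1.27002140e-05,  1.35314666e+00]), 'joint_velocities': array([ 1.26283378e-03, -1.30752329e-03,  4.67341818e-04,  9.90655129e-04,
       -4.35028060e-04,  1.53785169e-05]), 'effort': array([ 6.09448180e-03, -5.58207715e+01,  5.04719639e+01,  1.29522826e-02,
       -1.55416010e-04, -4.33189697e-07]), 'tcp_pos': array([ 0.26028163, -0.54028853,  0.23060699]), 'eef_rot': array([[ 9.00985866e-01,  4.33848366e-01, -2.55271363e-04],
       [ 4.33848360e-01, -9.00985183e-01,  1.14025362e-03],
       [ 2.64701454e-04, -1.13810146e-03, -9.99999317e-01]]), 'ft_force': array([ 0.42278853,  0.30319262, -0.23290899]), 'moment': array([ 0.01903801, -0.00257495, -0.02349124]), 'finger_force': 0.0, 'width': 0.085427573388325}
```

View pics/top0.png

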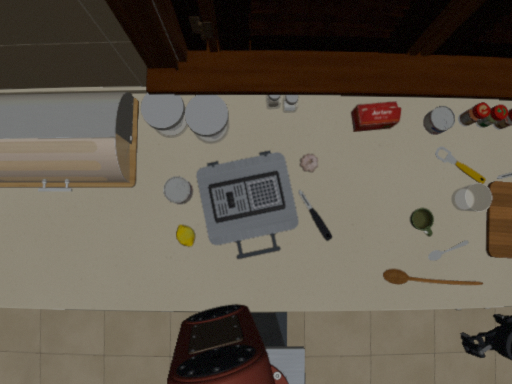

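View pics/side0.png

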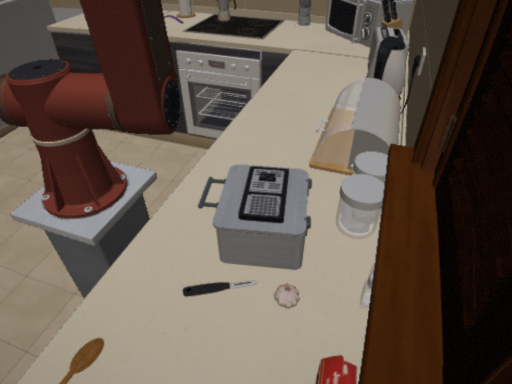

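The top view shows the caddy at about (247,198), its bar pull at (258,245) facing the robot and the cover on the left of the filter. The side view agrees. Next I'll measure the lid from depth.

```bash
cat > h.py <<'E'
import numpy as np,cv2
from station import robot, viewer
def cloud(n,d):
    c=viewer.camera_params(n); K=np.array([[c['fx'],0,c['cx']],[0,c['fy'],c['cy']],[0,0,1]])
    v,u=np.mgrid[:384,:512]
    q=cv2.undistortPoints(np.stack([u.ravel(),v.ravel()],1).astype(np.float64)[:,None],K,c['dist_coeffs'])[:,0]
    z=d.ravel(); P=np.stack([q[:,0]*z,-q[:,1]*z,-z],1)
    T=c['pose']; return (P@T[:3,:3].T+T[:3,3]).reshape(384,512,3)
E
python3 - <<'E'
from h import *
f=np.load("top0.npz");p,d=f['p'],f['d'];W=cloud("top",d)
z=W[...,2]
reg=np.zeros(z.shape,bool);reg[145:265,185:310]=1
m=reg&(z>.115)&(z<.2)
n,l,s,c=cv2.connectedComponentsWithStats(m.astype(np.uint8));print(s[1:],c[1:])
k=1+np.argmax(s[1:,4]);M=l==k
# lid plate only: remove thin (bar) by opening
o=cv2.morphologyEx(M.astype(np.uint8),cv2.MORPH_OPEN,np.ones((15,15)))>0
r=cv2.minAreaRect((W[o][:,:2]*1000).astype(np.float32));print("lid",r, np.median(z[o]))
b=m&~o; 
n,l,s,c=cv2.connectedComponentsWithStats(b.astype(np.uint8))
for i in range(1,n):
    if s[i,4]>15: print(s[i],c[i],np.median(W[l==i],0),cv2.minAreaRect((W[l==i][:,:2]*1000).astype(np.float32)))
t=reg&(z>.15); print("tab",t.sum(),np.median(W[t],0),np.argwhere(t)[:, ::-1].mean(0),cv2.minAreaRect((W[t][:,:2]*1000).astype(np.float32)))
print(z[150:240:8,200:290:8].round(3))
cv2.imwrite("pics/lid.png",cv2.resize(p[140:270,180:335,::-1],None,fx=5,fy=4.5,interpolation=cv2.INTER_CUBIC))
E
```

```text
[[ 197  151  101  108 7471]] [[247.376121   200.06866551]]
lid ((573.47021484375, 4.751861572265625), (209.6973114013672, 238.8636016845703), 9.988408088684082) 0.13561711475055738
[258 151  28  12 193] [273.7253886  156.61139896] [ 0.68243136 -0.06564017  0.13316893] ((680.5533447265625, -60.26038360595703), (72.3213119506836, 28.85618782043457), 77.45846557617188)
[207 161  12   4  20] [213.9  162.55] [0.66462682 0.09017486 0.12850645] ((666.2161865234375, 95.51700592041016), (7.025166988372803, 28.998376846313477), 4.706199645996094)
[228 160  14  15  61] [238.26229508 165.24590164] [0.66163238 0.02578276 0.13304915] ((653.045654296875, 37.627342224121094), (37.062294006347656, 34.0847282409668), 0.18424847722053528)
[282 168   8  12  28] [286.96428571 175.53571429] [ 0.62859716 -0.09933898  0.13295796] ((633.1737060546875, -100.23262786865234), (16.48883056640625, 31.716581344604492), 65.4552993774414)
[291 191   4  13  27] [292.59259259 198.55555556] [ 0.56956267 -0.11205262  0.13393002] ((574.7781372070312, -114.15251159667969), (7.4385223388671875, 31.370779037475586), 85.0344
[... 1118 characters left out ...]
133  0.129  0.152  0.149  0.149  0.132  0.143  0.142  0.142
   0.147  0.134]
 [ 0.133  0.133  0.15   0.151  0.148  0.148  0.134  0.137  0.141  0.137
   0.152  0.136]
 [-0.002  0.133  0.145  0.149  0.163  0.148  0.144  0.138  0.141  0.143
   0.133  0.133]
 [ 0.     0.132  0.148  0.152  0.165  0.153  0.147  0.14   0.145  0.133
   0.155  0.135]
 [-0.002  0.14   0.143  0.149  0.15   0.148  0.148  0.155  0.136  0.135
   0.136  0.134]
 [-0.003  0.134  0.152  0.132  0.13   0.138  0.133  0.135  0.133  0.133
   0.132  0.133]
 [-0.001  0.133  0.136  0.131  0.134  0.137  0.135  0.134  0.132  0.134
   0.131  0.136]
 [ 0.     0.004  0.135  0.134  0.13   0.135  0.     0.002  0.     0.135
   0.     0.001]]
```

View pics/lid.png

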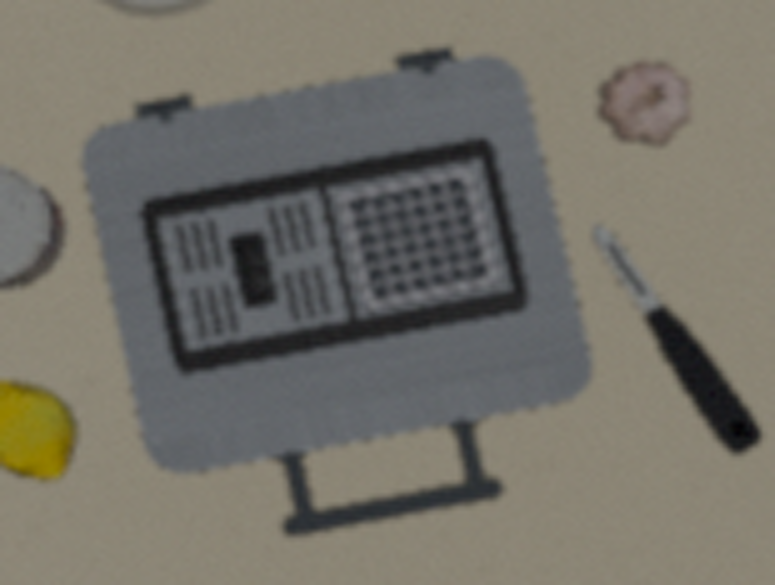

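The close-up shows the tab at crop (254,268) and the bar from (290,525) to (497,488), with the filter on the right. Yaw is about 10°. Next I'll take the exact tab and bar points by ray casting and turn them into tool-axis shifts.

```bash
cat >> h.py <<'E'
def ray(n,u,v,z):
    c=viewer.camera_params(n); K=np.array([[c['fx'],0,c['cx']],[0,c['fy'],c['cy']],[0,0,1]])
    q=cv2.undistortPoints(np.array([[[u,v]]],float),K,c['dist_coeffs'])[0,0]
    T=c['pose'];r=T[:3,:3]@np.array([q[0],-q[1],-1]);o=T[:3,3];return o+r*(z-o[2])/r[2]
yaw=np.radians(10)
X=np.array([np.cos(yaw),np.sin(yaw),0]);Y=np.array([-np.sin(yaw),np.cos(yaw),0]);O=np.array([.5764,.0053,0])
def C(x,y,z): return O+X*x+Y*y+[0,0,z]
def cad(p): p=np.asarray(p)-O; return np.array([p@X,p@Y,p[2]])
def togo(target):
    s=robot.sense();R=s['eef_rot'];d=R.T@(np.asarray(target)-s['tcp_pos'])*1000
    a=np.arctan2(R[1,0],R[0,0]); t=yaw+np.pi/2
    print("rows:",d.round(1),"turn",round(-(t-a),3))
E
python3 - <<'E'
from h import *
p=np.load("top0.npz")['p']
g=p.max(2).astype(int)
def dark(x0,y0,x1,y1,th,z):
    m=np.zeros(g.shape,np.uint8);m[y0:y1,x0:x1]=g[y0:y1,x0:x1]<th
    n,l,s,c=cv2.connectedComponentsWithStats(m);k=1+np.argmax(s[1:,4]);print(s[k],c[k],cad(ray("top",*c[k],z)).round(4), ray("top",*c[k],z).round(4))
dark(224,190,238,210,60,.1665)
dark(234,236,283,260,85,.129)
# bar alone (below post rows) by ends from crop view
for u,v in((290,525),(497,488)):
    print(cad(ray("top",180+u/5,140+v/4.5,.133)))
togo(C(0,.075,.20))
E
```

```text
[226 192   9  16 100] [230.11 199.4 ] [-0.0031  0.0425  0.1665] [0.566  0.0466 0.1665]
[236 236  44  23 270] [256.78518519 249.57777778] [-0.1391 -0.0018  0.129 ] [ 0.4397 -0.0206  0.129 ]
[-0.14832499  0.04864118  0.133     ]
[-0.14617438 -0.05930463  0.133     ]
rows: [ 541.8 -426.6   31.2] turn -1.297
```

```bash
python3 -m crank '[[542,-427,0,-1.297],[542,-427,0,-1.297],[542,-427,0,-1.297],[542,-427,0,-1.297],[542,-427,0,-1.297],[542,-427,0,-1.297],[542,-427,0,-1.297],[542,-427,0,-1.297]]' 0; python3 -c "
from h import *
togo(C(0,.072,.20))"
```

```text
time_s: 0.9
tcp_pos: [0.4364, -0.1793, 0.2311]
eef_rot: [[-0.084, 0.996, 0.0], [0.996, 0.084, -0.0], [-0.0, 0.0, -1.0]]
ft_force: [0.7, -0.3, -1.1]
width: 0.0001
finger_force: 0.0
rows: [243.9 148.5  31.1] turn -0.091
```

```bash
python3 -m crank '[[244,148,0,-0.09],[244,148,0,-0.09],[244,148,0,-0.09],[244,148,0,-0.09],[244,148,20,-0.09],[244,148,30,-0.09],[244,148,30,-0.09],[244,148,30,-0.09]]'
python3 - <<'E'
from h import *
for n in("top","side"):
    p,d=viewer.read_camera(n); cv2.imwrite(f"pics/{n}1.png",p[:,:,::-1])
t=cv2.imread("pics/side1.png")[130:290,180:330]
cv2.imwrite("pics/side1c.png",cv2.resize(t,None,fx=3.7,fy=3.7,interpolation=cv2.INTER_CUBIC))
s=robot.sense();print(cad(s['tcp_pos']))
togo(C(0,.072,.156))
E
```

```text
time_s: 1.7
tcp_pos: [0.564, 0.0741, 0.2003]
eef_rot: [[-0.169, 0.986, -0.002], [0.986, 0.169, -0.0], [0.0, -0.002, -1.0]]
ft_force: [0.5, -0.7, 0.7]
width: 0.0003
finger_force: 0.0
[-5.10787733e-05  6.85026425e-02  2.01688920e-01]
rows: [ 3.5  0.  45.7] turn -0.007
```

View pics/side1c.png

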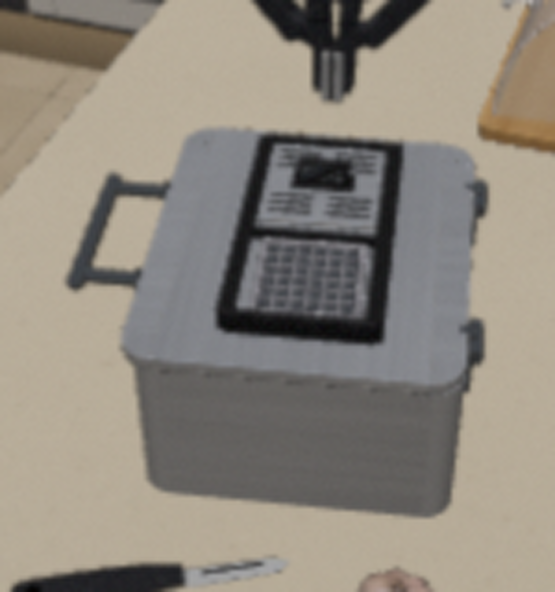

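The side crop shows the closed fingertips at (332,98), behind (+y of) the tab at (325,172), and the lid is clear. I'll go down beside the tab.

```bash
python3 -m crank '[[5,0,20,-0.007],[5,0,44,-0.007],[5,0,44,-0.007],[5,0,44,-0.007],[5,0,44,-0.007]]'; python3 -c "
from h import *
print(cad(robot.sense()['tcp_pos']))"
```

```text
time_s: 2.3
tcp_pos: [0.5645, 0.0778, 0.1591]
eef_rot: [[-0.173, 0.985, 0.002], [0.985, 0.173, -0.0], [-0.001, 0.002, -1.0]]
ft_force: [0.9, 0.2, -0.2]
width: -0.0001
finger_force: 0.0
[0.00082506 0.0734415  0.1591325 ]
```

```bash
python3 -m crank '[[-10,0,1,0],[-20,0,1,0],[-32,0,1,0],[-44,0,1,0],[-56,0,1,0],[-68,0,1,0],[-80,0,1,0],[-80,0,1,0]]'
python3 - <<'E'
from h import *
print(cad(robot.sense()['tcp_pos']))
p,d=viewer.read_camera("side")
cv2.imwrite("pics/side2c.png",cv2.resize(p[130:290,180:330,::-1],None,fx=3.7,fy=3.7,interpolation=cv2.INTER_CUBIC))
E
```

```text
time_s: 3.1
tcp_pos: [0.5778, -0.0021, 0.1561]
eef_rot: [[-0.172, 0.985, -0.0], [0.985, 0.172, -0.001], [-0.001, -0.0, -1.0]]
ft_force: [-0.5, -0.7, -0.3]
width: -0.0003
finger_force: 0.0
[ 7.63476081e-05 -7.54483506e-03  1.56087501e-01]
```

View pics/side2c.png

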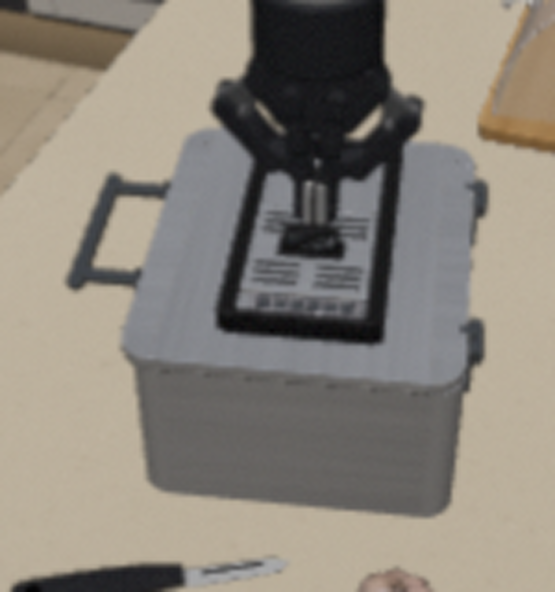

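The cover is moving with the fingers. A strip of filter about 20 mm wide is still visible at crop (305,303).

```bash
python3 -m crank '[[-6,0,0,0],[-12,0,0,0],[-16,0,0,0],[-17,0,0,0],[-18,0,0,0],[-19,0,0,0],[-20,0,0,0],[-20,0,0,0]]'; python3 -c "
from h import *
print(cad(robot.sense()['tcp_pos']))"
```

```text
time_s: 3.95
tcp_pos: [0.5811, -0.0198, 0.1563]
eef_rot: [[-0.174, 0.985, -0.0], [0.985, 0.174, 0.0], [0.0, 0.0, -1.0]]
ft_force: [0.7, 2.3, -1.6]
width: 0.0002
finger_force: 1.2
[ 0.00028095 -0.02555249  0.15627839]
```

```bash
python3 -m crank '[[-1,0,0,0],[-2,0,0,0],[-3,0,0,0],[-3,0,0,0]]'; python3 -c "
from h import *
print(cad(robot.sense()['tcp_pos']))"
```

```text
time_s: 4.35
tcp_pos: [0.5812, -0.0202, 0.1563]
eef_rot: [[-0.176, 0.984, -0.001], [0.984, 0.176, 0.005], [0.005, 0.0, -1.0]]
ft_force: [-1.6, 15.2, 1.8]
width: -0.0003
finger_force: 7.7
[ 0.0002541  -0.02592935  0.156252  ]
```

The cover is at its stop: 15 N with no further travel. I'll back off, rise and verify.

```bash
python3 -m crank '[[-3,0,0,0],[8,0,0,0],[10,0,0,0],[10,0,-30,0],[10,0,-70,0],[10,-60,-70,0],[10,-110,-70,0],[10,-140,-70,0]]' 0.4
python3 - <<'E'
from h import *
p,d=viewer.read_camera("side");q,e=viewer.read_camera("top")
cv2.imwrite("pics/c3.png",np.hstack([cv2.resize(x[:,:,::-1],(400,400),interpolation=cv2.INTER_CUBIC) for x in(p[130:290,180:340],q[145:275,185:315])]))
s=robot.sense();print(cad(s['tcp_pos']),s['width'])
togo(C(-.146,-.002,.18))
E
```

```text
time_s: 5.15
tcp_pos: [0.4408, -0.0383, 0.2267]
eef_rot: [[-0.174, 0.985, 0.001], [0.985, 0.174, -0.002], [-0.002, 0.0, -1.0]]
ft_force: [-0.9, -0.1, 0.5]
width: 0.0347
finger_force: 0.0
[-0.14268447 -0.01908902  0.22702744] 0.03412821117292833
rows: [17.2 -3.4 47. ] turn -0.001
```

View pics/c3.png

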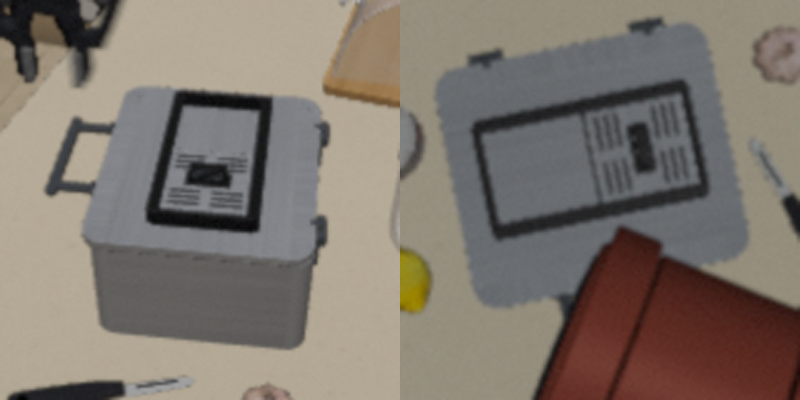

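The cover is fully home: the tab is at (642,145) on the right half and no filter is visible. Now to the bar.

```bash
python3 -m crank '[[17,-3,0,0],[17,-3,40,0],[17,-3,70,0],[17,-3,85,0],[17,-3,85,0],[17,-3,85,0]]'
python3 - <<'E'
from h import *
p,d=viewer.read_camera("side")
cv2.imwrite("pics/c4.png",cv2.resize(p[130:240,160:310,::-1],None,fx=5,fy=5,interpolation=cv2.INTER_CUBIC))
s=robot.sense();print(cad(s['tcp_pos']),s['width'])
togo(C(-.146,-.002,.108))
E
```

```text
time_s: 5.85
tcp_pos: [0.4368, -0.0217, 0.1425]
eef_rot: [[-0.174, 0.985, 0.001], [0.985, 0.174, -0.001], [-0.001, 0.001, -1.0]]
ft_force: [0.3, 0.7, 0.1]
width: 0.0343
finger_force: 0.0
[-0.14188991 -0.00242901  0.1429537 ] 0.03429615729822443
rows: [ 0.5 -4.2 34.9] turn 0.0
```

View pics/c4.png

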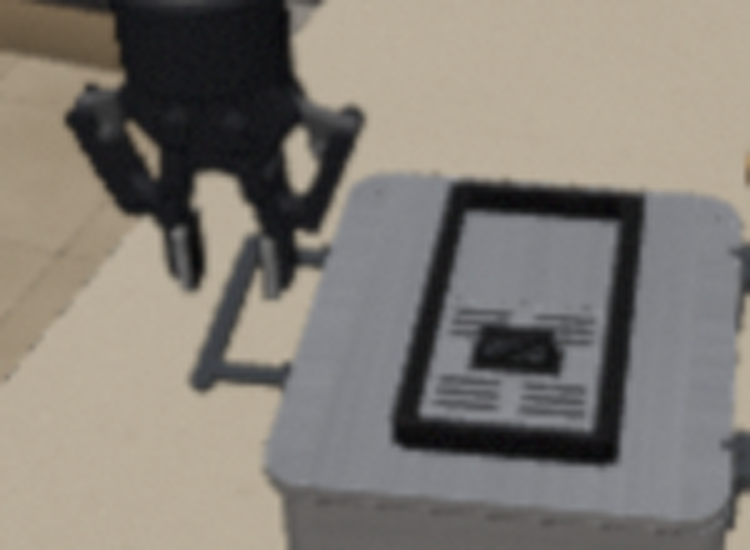

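The fingers straddle the bar, with tips at (185,285) in front and (275,293) behind it. Going down and closing.

```bash
python3 -m crank '[[0,-4,8,0],[0,-4,18,0],[0,-4,27,0],[0,-4,33,0],[0,-4,33,0],[0,-4,33,0]]'
python3 - <<'E'
from h import *
s=robot.sense();print(cad(s['tcp_pos']),s['width'])
E
```

```text
time_s: 6.5
tcp_pos: [0.4321, -0.0219, 0.1082]
eef_rot: [[-0.174, 0.985, -0.0], [0.985, 0.174, 0.0], [0.0, -0.0, -1.0]]
ft_force: [0.5, 0.1, 0.2]
width: 0.0338
finger_force: 0.0
[-0.1467948  -0.00176686  0.10819896] 0.033835926271700685
```

```bash
python3 -m crank '[[0,0,0,0],[0,0,0,0],[0,0,0,0],[0,0,0,0],[0,0,0,0],[0,0,0,0]]' 0
python3 - <<'E'
from h import *
s=robot.sense();c=cad(s['tcp_pos']);print(c,s['width'],s['ft_force'])
# arc: shifts in tool y (caddy +x) and tool z (down) per angle
for a in range(0,64,4):
    r=np.radians(a);print(a,(250-(250*np.cos(r)-5*np.sin(r))).round(1),-(250*np.sin(r)+5*np.cos(r)-5).round(1))
E
```

```text
time_s: 7.1
tcp_pos: [0.4321, -0.0221, 0.1088]
eef_rot: [[-0.174, 0.985, -0.0], [0.985, 0.174, -0.001], [-0.001, -0.0, -1.0]]
ft_force: [-4.3, -1.1, 6.4]
width: 0.0102
finger_force: 58.5
[-0.14691563 -0.00194777  0.10876459] 0.010171973242550317 [-4.30440892 -1.1402339   6.39160352]
0 0.0 -0.0
4 1.0 -17.4
8 3.1 -34.7
12 6.5 -51.9
16 11.1 -68.7
20 16.8 -85.2
24 23.6 -101.3
28 31.6 -116.8
32 40.6 -131.7
36 50.7 -146.0
40 61.7 -159.5
44 73.6 -172.3
48 86.4 -184.1
52 100.0 -195.1
56 114.3 -205.1
60 129.3 -214.0
```

```bash
python3 -m crank '[[0,0,-4,0],[0,0.5,-9,0],[0,1,-17,0],[0,2,-26,0],[0,3,-35,0],[0,4.7,-43,0],[0,6.5,-52,0],[0,6.5,-52,0]]'; python3 -c "
from h import *
s=robot.sense();print(cad(s['tcp_pos']),s['width'],s['ft_force'])"
```

```text
time_s: 7.9
tcp_pos: [0.4384, -0.0207, 0.1618]
eef_rot: [[-0.174, 0.985, -0.001], [0.985, 0.174, -0.0], [-0.0, -0.001, -1.0]]
ft_force: [-7.3, -3.0, -1.5]
width: 0.0102
finger_force: 58.6
[-0.14041344 -0.00166369  0.16181466] 0.010185856930721396 [-7.27561343 -3.04769545 -1.48419833]
```

```bash
python3 -m crank '[[0,2.2,-8.5,0],[0,4.6,-17,0],[0,7.3,-25,0],[0,10.3,-33,0],[0,13.6,-41.5,0],[0,17.1,-49,0],[0,21,-57,0],[0,25,-65,0]]' && python3 -m crank '[[0,4.5,-7.5,0],[0,9,-15,0],[0,14,-22,0],[0,19,-29,0],[0,24.5,-36,0],[0,30,-43,0],[0,30,-43,0]]'; python3 -c "
from h import *
s=robot.sense();print(cad(s['tcp_pos']),s['width'],s['ft_force'])"
```

```text
time_s: 8.7
tcp_pos: [0.4619, -0.0158, 0.2262]
eef_rot: [[-0.174, 0.985, -0.003], [0.985, 0.174, 0.001], [0.001, -0.003, -1.0]]
ft_force: [-10.8, 1.1, 1.6]
width: 0.0098
finger_force: 58.4
time_s: 9.4
tcp_pos: [0.4914, -0.0097, 0.2706]
eef_rot: [[-0.175, 0.985, -0.002], [0.985, 0.175, 0.002], [0.002, -0.002, -1.0]]
ft_force: [-17.3, 5.4, 10.3]
width: 0.0097
finger_force: 59.4
[-8.62844081e-02  2.27554456e-05  2.70630573e-01] 0.009709889490368566 [-17.28491836   5.42880789  10.30437971]
```

```bash
python3 -m crank '[[0,4,-8,0],[0,10.4,-14,0],[0,16.7,-20,0],[0,23,-26,0],[0,30,-31.5,0],[0,36.8,-36.8,0],[0,44,-42,0],[0,44,-42,0]]'; python3 -c "
from h import *
s=robot.sense();c=cad(s['tcp_pos']);print(c,s['width'],s['ft_force'])
print(np.degrees(np.arctan2(c[2]+.019-.124,.104-c[0]))-np.degrees(np.arctan2(5,250)))"
```

```text
time_s: 10.2
tcp_pos: [0.5354, -0.0005, 0.3127]
eef_rot: [[-0.176, 0.984, -0.0], [0.984, 0.176, 0.005], [0.005, 0.001, -1.0]]
ft_force: [-12.4, 13.1, 9.9]
width: 0.01
finger_force: 59.7
[-0.04141586  0.00146082  0.31273408] 0.010044231666974787 [-12.40925085  13.09587602   9.87143012]
53.86184700519637
```

```bash
python3 -m crank '[[1,5,-4,0],[2,10,-7.5,0],[2,15,-10.5,0],[2,19,-13,0],[2,22,-14.5,0],[2,22,-14.5,0],[2,22,-14.5,0],[2,22,-14.5,0]]'
python3 - <<'E'
from h import *
s=robot.sense();c=cad(s['tcp_pos']);print(c,s['width'],s['ft_force'])
print(np.degrees(np.arctan2(c[2]+.019-.124,.104-c[0]))-np.degrees(np.arctan2(5,250)))
p,d=viewer.read_camera("side")
cv2.imwrite("pics/c5.png",cv2.resize(p[60:280,160:360,::-1],None,fx=2.7,fy=2.7,interpolation=cv2.INTER_CUBIC))
W=cloud("side",d);
for v in range(100,240,5):
  print(v,[tuple((cad(W[v,u])*1000).astype(int)) for u in (245,255,265)] if v%10==0 else '')
E
```

```text
time_s: 11.0
tcp_pos: [0.5573, 0.0041, 0.3267]
eef_rot: [[-0.176, 0.984, 0.002], [0.984, 0.176, 0.003], [0.003, 0.002, -1.0]]
ft_force: [-6.4, 7.2, 5.4]
width: 0.0098
finger_force: 61.3
[-0.01906113  0.00217856  0.32669054] 0.009816560213748169 [-6.37013885  7.23513535  5.35638669]
59.819440689147584
100 [(np.int64(-41), np.int64(-3), np.int64(375)), (np.int64(-162), np.int64(792), np.int64(1)), (np.int64(-1), np.int64(-9), np.int64(380))]
105 
110 [(np.int64(-187), np.int64(692), np.int64(1)), (np.int64(-24), np.int64(13), np.int64(346)), (np.int64(-1), np.int64(-3), np.int64(356))]
115 
120 [(np.int64(-171), np.int64(607), np.int64(0)), (np.int64(-16), np.int64(-31), np.int64(348)), (np.int64(-91), np.int64(616), np.int64(2))]
125 
130 [(np.int64(-155), np.int64(526), np.int64(2)), (np.int64(-14), np.int64(-46), np.int64(335)), (np.int64(-2), np.int64(6), np.int64(306))]
135 
140 [(np.int64(-140), np.int64(449), np.int64(5)), (np.int64(-105), np.int64(459), np.int64(2)), (np.int64(4), np.int64(-44), np.int64(314))]
145 
150 [(np.int64(-129), np.int64(394), np.int64(-1)), (np.int64(
[... 563 characters left out ...]
, np.int64(65)), (np.int64(-43), np.int64(104), np.int64(61)), (np.int64(-15), np.int64(105), np.int64(64))]
195 
200 [(np.int64(-70), np.int64(93), np.int64(30)), (np.int64(-43), np.int64(104), np.int64(25)), (np.int64(-15), np.int64(105), np.int64(28))]
205 
210 [(np.int64(-65), np.int64(69), np.int64(15)), (np.int64(-38), np.int64(73), np.int64(15)), (np.int64(-11), np.int64(76), np.int64(16))]
215 
220 [(np.int64(-58), np.int64(30), np.int64(15)), (np.int64(-31), np.int64(34), np.int64(15)), (np.int64(-5), np.int64(37), np.int64(16))]
225 
230 [(np.int64(-28), np.int64(-107), np.int64(121)), (np.int64(-7), np.int64(-101), np.int64(119)), (np.int64(14), np.int64(-100), np.int64(121))]
235
```

View pics/c5.png

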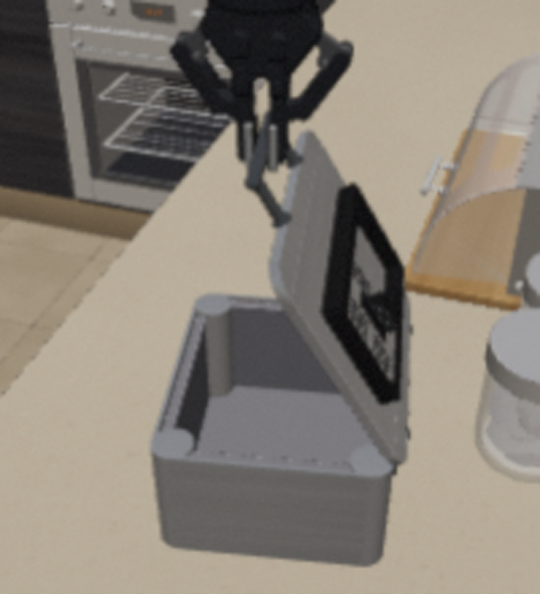

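The crop shows the lid raised to about 60°, with the fingers gripping the bar at (262,160). The cover is at the near end of the rails, at home. The depth points on the bar and lid edge also fit 60°. I'll let it settle, then hand in.

```bash
python3 -m crank '[[0,0,0,0],[0,0,0,0],[0,0,0,0],[0,0,0,0],[0,0,0,0],[0,0,0,0]]' && python3 -c "
from station import robot
print(robot.close_job())"
```

```text
time_s: 11.65
tcp_pos: [0.5572, 0.0041, 0.3267]
eef_rot: [[-0.176, 0.984, 0.002], [0.984, 0.176, 0.003], [0.003, 0.002, -1.0]]
ft_force: [-7.2, 7.1, 5.3]
width: 0.0095
finger_force: 61.3
the job is handed in; nothing more can be done
None
```

I slid the vent cover to its stop over the filter, lifted the lid to about 60° (59.8° from the tool position), and handed the job in at 11.65 s with the gripper still holding the bar; the judged result was not shown.

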